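# Shut the tagged gas valve under the sliding cover

### The job

Slide the cover of the bench gas box all the way back off the valves by pushing its turned-up lip with the fingertips, then push the handle with the round tag fully shut, a quarter turn until it stands crosswise to its pipe. Push only, with light force and without pinching the handle or the lip; leave the cover open, leave the other valve open as it is, and do not shift or pick up anything else on the bench.

Things in the scene. Friction and masses are not known exactly. Their poses are not given: they have to be found in the camera images.
- gas_box: Low white sheet-metal box fixed on the bench, 150 (x) by 450 (y) by 75 mm high; slide channels on both long edges rise to 86 mm. Origin: centre of underside. x points away from the robot, y along its length to the left. Its -y half is the valve bay (inside x -71 to 71, y -221 to -4 mm, open above), its +y half a closed housing. Hose barbs stick 27 mm out of its front.
- cover (a joint): Flat steel cover, 142 by 223 mm, captive in the box's slide channels, top face 79.5 mm above the bench. Value in m: 0 = valve bay covered, 0.215 = at its stop over the closed housing, bay fully open; grows as it slides along the box's +y. Takes about 3 N to slide and stays where it is left.
- cover_lip (a point): Middle of the outer (-y) face of the cover's turned-up lip, 92.5 mm above the bench; axes as the box's. The lip is an upright strip along the box's x at the cover's -y end: 110 mm long, 4 mm thick, top 101.5 mm above the bench. Moves with the cover; flush with the box's -y end when shut.
- valve_tagged: The tagged valve as a whole, handle included; origin on its turning axis at bench level, axes as the box's.
- tagged_stem (a point): On the vertical turning axis of the tagged ball valve, 57 mm above the bench, 18 mm behind the box's centre line; axes as the box's. Its handle carries a flat round aluminium tag, 32 mm across, on the hub over this axis (top 65 mm). Its pipe and brass body lie along the box's x below, tops under 41 mm. The two valves stand 85 mm apart along the box's y and swap places from run to run.
- tagged_handle_end (a point): Middle of the free end of the tagged handle, 52 mm from its turning axis, 57 mm above the bench. The handle is a bar with a black grip 14 mm wide and 14 mm high (50 to 64 mm above the bench) from 12 to 52 mm from the axis.
- handle_tagged (a joint): Angle of the tagged handle, rad: 0 = open, in line with its pipe, pointing along the box's -x (front); pi/2 = shut, at its stop, crosswise, pointing along the box's +y (left). Turns clockwise seen from above to shut. Takes about 5 N at 40 mm from the axis and stays where it is left.
- plain_handle_end (a point): Middle of the free end of the other valve's handle: the same valve and handle without the tag disc.
- handle_plain (a joint): Angle of the plain handle in rad, read as that of the tagged one; it starts open.
- dish: Loose closed Petri dish, 90 mm across, 16 mm high, in front of the box. Origin: centre of its underside.
- dish2: Loose closed Petri dish, 90 mm across, 16 mm high, at the right of the bench. Origin: centre of its underside.
- screwdriver: Loose screwdriver, 150 mm long, lying in front of the valve bay along the box.
- jar: Loose amber glass jar, 56 mm across, 75 mm high, behind the box. Origin: centre of its underside.
- forceps: Loose steel forceps, 130 mm long, 8 mm high, lying flat beyond the box's -y end.
- beaker: Loose glass beaker, 68 mm across, 85 mm high, at the right. Origin: centre of its underside.
- tip_box: Loose box of pipette tips, 87 by 122 mm, 58 mm high, at the right, far side. Origin: centre of its underside.

How it is judged:
On the way, in this order (a step that is already met when the one before it is completed fails the run):
1. the cover is slid back off the valves (value of joint cover above 0.185 m), for 0.2 s.
2. the tagged handle is pushed shut (value of joint cover above 0.185 m and value of joint handle_tagged above 1.45 rad), for 0.2 s.
At the end, for the whole second after the job is handed in: The cover stands within 30 mm of its open stop (joint over 0.185 m), the tagged handle within about 7 degrees of fully shut (joint over 1.45 rad), both at rest; the plain handle is still open (joint under 0.3 rad); every loose thing is within 25 mm of where it stood (all of step 2 and value of joint handle_plain below 0.3 rad and velocity of joint handle_tagged below 0.05 rad/s and velocity of joint cover below 0.02 m/s and distance of each of dish, dish2, screwdriver, jar, forceps, beaker, tip_box from where it was at the start of the episode below 0.025 m); the robot touches nothing.
It fails at once if the plain valve is turned (over 0.3 rad) (value of joint handle_plain above 0.3 rad).
It fails at once if the handle or its valve is pinched or forced (fingers press on it with over 35 N in all) (contact force between the fingers and valve_tagged above 35 N).
It fails at once if the cover or the box is pinched or forced (fingers press on it with over 35 N in all) (contact force between the fingers and gas_box above 35 N).
It fails at once if a loose thing is lifted, carried or shifted by more than 25 mm (distance of any of dish, dish2, screwdriver, jar, forceps, beaker, tip_box from where it was at the start of the episode above 0.025 m).
It also fails if it takes over 48 s, if anything falls off the work surface, if the arm or the gripper's body presses on something with over 40 N, if the wrist force passes 120 N, or if a joint passes its speed limit or range.

### The arm

A 7-joint arm with a two-finger parallel gripper is mounted at the origin on the work surface. World frame = base frame: x ahead of the robot, y to its left, z up, the work surface at z = 0. Lengths are in m, angles in rad, forces in N, time in s.
With the tool pointing down it reaches from about 0.4 to 0.875 m from the base axis. Payload 19.3 kg.
Tool frame: the origin (TCP) lies at the very end of the fingers, on their centre line; the grasp point (between the pads) lies 19 mm behind it; z points along the fingers, y is the line along which they close (so a half turn about z gives the same grasp; the last joint's range is limited). The gripper opens to 85 mm and grips with 20 to 120 N. Pads are 22 mm wide; open, the fingers measure 114 mm over their backs; the gripper's body (76 mm by 85 mm) begins 54 mm behind the grasp point. The pads swing forward as they close: fully open they stand 13 mm farther back than shut.
Start: joints at [1.097, 0.521, -0.036, 1.599, 0.021, 1.021, -0.113], TCP at [0.246, -0.575, 0.197] pointing down, gripper open.
Joint ranges: [-2.91, 2.91], [-0.3, 2.13], [-1.5, 1.42], [0.17, 2.43], [-1.26, 4.41], [0.16, 1.93], [-2.52, 2.52]. Speed limits (rad/s): [1.89, 1.89, 2.39, 2.39, 3.01, 3.01, 3.01].

### API

Orientations are given as [roll, pitch, yaw] about the fixed x, y, z axes, in that order (R = Rz(yaw) Ry(pitch) Rx(roll)).
In Python, from workcell import bot gives the robot as it stands. The module is installed in compiled form; this text tells all that it offers.
- The arm moves only by the tool apply_moves, never from a script. Its arguments are lists of equal length, an entry for each row: "claw": the finger opening in m, from 0 to 0.0854; "xyz": the shift along the tool's x, y, z in m, a list of three; "twist": the turn, a rotation vector about the tool's x, y, z in rad, a list of three. A call has 1 to 20 rows; each row shifts and turns the commanded pose from where the row before left it, along the tool's axes as they then stand; what a row does not reach is not made up. A row lasts 1/10 s, in which the tool goes at most 50 mm and 8.59 degrees, less where a joint would pass 70% of its speed; a pose out of reach is approached as far as the arm can. A call with a gripper value outside its range is refused whole. The fingers move at their own pace and stop on an object; "force" is the grip in N (left out, the last holds). Time passes only in rows, so rows that do not move let the fingers close. It gives the time, the measured TCP pose, the force, the opening and the grip force at its end, in the units of the state.
- bot.observe(): the state, without advancing time (a new reading comes with each control period).
- bot.grab_frame(name): name is "scene" or "top" or "wrist"; returns a dict with "img" (400x640x3 uint8, red, green, blue), "vfov" (degrees; the focal length in pixels is half the picture's height over the tangent of half this angle, whatever the lens; pixels are square), "cx", "cy" (the principal point, pixels), "view" (4x4, takes a point from world to camera coordinates). Camera axes: x right, y up, looking along -z (the intrinsics and any distortion apply to the point x, -y, -z); pixel columns grow to the right and rows downward; lengths in m; the calibration is good to about 2 mm. A picture is of the moment at which its call begins. There is no depth.
- bot.job_done(): hands the job in; it is judged then, once.
Trained networks look in the newest picture that a camera, given by its name, has taken for a name from the list of things; names that differ only in an ending like _2 or _b are one class to them, and where a whole thing is asked for, a point or a joint stands for the part that bears it (a point fixed in the world has none). Each returns a list of dicts, best first, with "score" (0 to 1); they miss things now and then, are a little off and sometimes report something else, mostly with a low value. They report only what shows in the picture. A call takes as long as a camera call.
- bot.find_in(camera, query): "position" ([x, y, z] in m, in world coordinates, good to about 4 mm: the middle of the surface that is visible of it).
The state is a dict: "clock": time; "qpos": joint angles; "qd": joint speeds; "joint_efforts": joint torques, N m; "position": TCP position; "tool_rot": TCP orientation; "force": force on the tool from outside, world axes, zero at the start; "moment": the same for the moment, N m; "grip_width": finger opening in m; "finger_force": force on a finger pad.
Only numpy, scipy, OpenCV 4.12 (cv2) and the standard library are available. Lean on these libraries where they do the work, as an engineer would, in place of code of your own. Each camera call takes 0.05 s, during which the arm holds its last target. There are 200 camera calls.

## Working session

There is one attempt and no reset: what is moved stays moved. The work goes in short steps, Python scripts to look and compute and a tool call to move; the robot and the scene stay as the last step left them, time stands still between calls to the robot, and variables do not carry over. Pictures are saved under pics/ and viewed, at most 10 in all, crops included, and the job is handed in when it is done.

Besides the shell and the picture viewer there is one more tool, called after "Call:" as a command line: name --argument value ..., lists and objects as JSON in quotes. apply_moves: Moves the arm, as the interface text tells. Its arguments: {"type":"object","properties":{"claw":{"type":"array"},"xyz":{"type":"array"},"twist":{"type":"array"},"force":{"type":"number"}},"required":["claw","xyz","twist"]}

```bash
mkdir -p pics
cat > h.py <<'E'
import numpy as np,cv2
from workcell import bot
def save(cam,fn):
    f=bot.grab_frame(cam); cv2.imwrite('pics/'+fn,f['img'][:,:,::-1]); return f
def proj(f,p):
    h=f['img'].shape[0]; fl=h/2/np.tan(np.radians(f['vfov'])/2)
    c=f['view']@np.append(p,1); return f['cx']+fl*c[0]/-c[2], f['cy']+fl*c[1]/c[2]
def ray(f,u,v,z):
    h=f['img'].shape[0]; fl=h/2/np.tan(np.radians(f['vfov'])/2)
    d=np.array([(u-f['cx'])/fl,-(v-f['cy'])/fl,-1]); R=f['view'][:3,:3]; t=f['view'][:3,3]
    o=-R.T@t; w=R.T@d; return o+w*(z-o[2])/w[2]
E
python3 - <<'E'
from h import *
np.set_printoptions(precision=4,suppress=True)
s=bot.observe(); print({k:np.round(s[k],3) for k in('clock','position','tool_rot','force','grip_width')})
for c in('scene','top'):
    f=save(c,c+'0.png'); print(c,f['vfov'],f['cx'],f['cy'],f['view'].tolist())
    for q in('gas_box','cover','cover_lip','valve_tagged','tagged_stem','dish','dish2','screwdriver','jar','forceps','beaker','tip_box'):
        print(q,[(round(d['score'],2),np.round(d['position'],3).tolist()) for d in bot.find_in(c,q)[:2]])
E
```

```text
{'clock': np.float64(0.0), 'position': array([ 0.245, -0.574,  0.196]), 'tool_rot': array([-3.14 ,  0.   ,  0.404]), 'force': array([ 0.363, -0.728,  0.576]), 'grip_width': np.float64(0.085)}
scene 55.49258318084024 326.2464716699651 190.88199786436513 [[-0.09412853880066496, 0.9955600207006947, -0.00025172541498106173, 0.2003339412031207], [-0.83868775213805, -0.07916028573898436, 0.5388288258578486, 0.3941785403717556], [0.5364165103693928, 0.05093028906412369, 0.8424152379076297, -1.3367826792177668], [0.0, 0.0, 0.0, 1.0]]
gas_box [(0.77, [0.6, 0.08, 0.074])]
cover [(0.95, [0.557, -0.039, 0.08])]
cover_lip [(0.58, [0.551, -0.044, 0.078])]
valve_tagged [(0.2, [0.332, -0.424, 0.014])]
tagged_stem []
dish [(0.77, [0.335, -0.422, 0.015]), (0.7, [0.457, 0.217, 0.014])]
dish2 [(0.77, [0.335, -0.422, 0.015]), (0.7, [0.457, 0.217, 0.014])]
screwdriver [(0.78, [0.428, -0.004, 0.019])]
jar [(0.84, [0.715, -0.018, 0.071])]
forceps [(0.53, [0.502, -0.265, 0.01])]
beaker [(0.7, [0.439, -0.575, 0.058])]
tip_box [(0.58, [0.577, -0.47, 0.06]), (0.5, [0.427, -0.006, 0.022])]
top 46.39411638211429 
[... 208 characters left out ...]
32], [-0.12163355357365063, -0.0028706157774644977, 0.9925709235163522, -1.289769951323098], [0.0, 0.0, 0.0, 1.0]]
gas_box [(0.64, [0.581, 0.07, 0.077]), (0.56, [0.435, -0.589, 0.049])]
cover [(0.9, [0.555, -0.041, 0.082])]
cover_lip [(0.91, [0.559, -0.046, 0.081]), (0.52, [0.458, -0.072, 0.031])]
valve_tagged [(0.4, [0.458, -0.073, 0.031])]
tagged_stem []
dish [(0.75, [0.326, -0.423, 0.016]), (0.66, [0.465, 0.214, 0.018])]
dish2 [(0.75, [0.326, -0.423, 0.016]), (0.66, [0.465, 0.214, 0.018])]
screwdriver [(0.53, [0.419, -0.014, 0.026])]
jar [(0.69, [0.696, -0.018, 0.072])]
forceps [(0.43, [0.498, -0.26, 0.009])]
beaker [(0.88, [0.438, -0.587, 0.045])]
tip_box [(0.58, [0.558, -0.468, 0.054])]
```

View pics/top0.png

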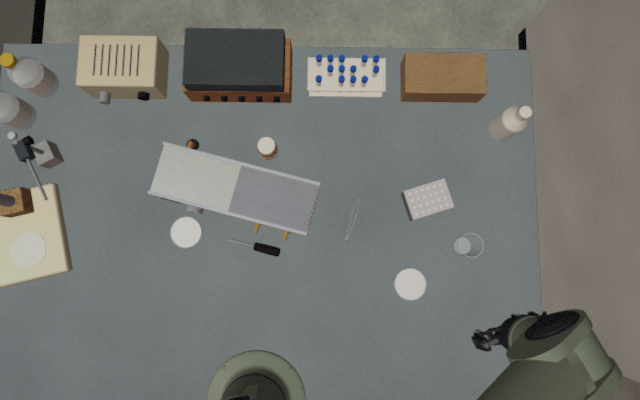

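View pics/scene0.png

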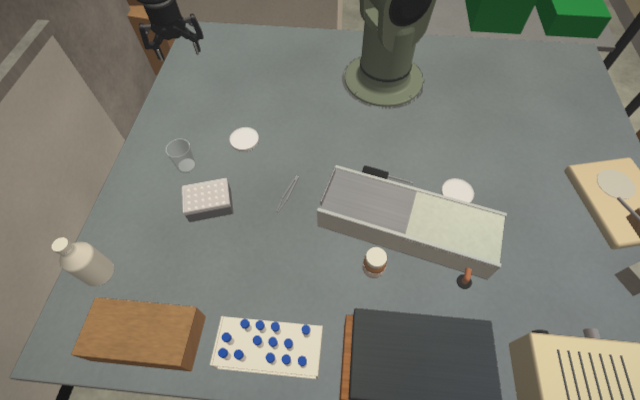

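Top view: the box is turned roughly 14°, with its corners near (163,145), (320,182), (306,234) and (151,195). The lip end is on the right, the forceps are at (352,220), the screwdriver is at (255,247) and the jar is at (267,148). The scene view agrees with this. I'll zoom in to get the corners accurately.

Run:
```python
import cv2
i=cv2.imread('pics/top0.png')[130:255,140:340]; cv2.imwrite('pics/topc.png',cv2.resize(i,None,fx=4,fy=4,interpolation=cv2.INTER_CUBIC))
```

```text
(no output)
```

View pics/topc.png

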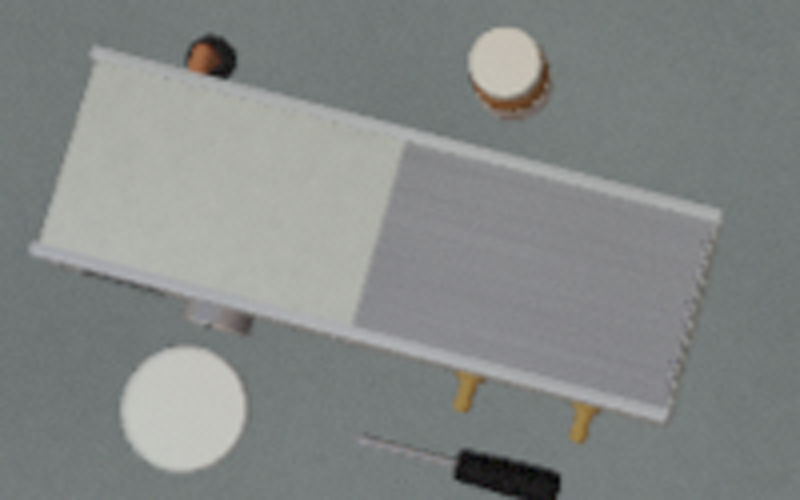

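```bash
cat >> h.py <<'E'
import json
def B2W(p):
    b=json.load(open('box.json')); c,s=np.cos(b[2]),np.sin(b[2])
    return np.array([b[0]+c*p[0]-s*p[1], b[1]+s*p[0]+c*p[1], p[2]])
E
python3 - <<'E'
from h import *
from scipy.optimize import least_squares
f=bot.grab_frame('top'); g=bot.grab_frame('scene')
px=np.array([(93,46),(721,212),(667,421),(30,252)])/4+[140,130]
loc=[(75,225),(75,-225),(-75,-225),(-75,225)]
def W(b,l,z): c,s=np.cos(b[2]),np.sin(b[2]); return [b[0]+(c*l[0]-s*l[1])/1e3,b[1]+(s*l[0]+c*l[1])/1e3,z]
r=least_squares(lambda b:np.ravel([np.subtract(proj(f,W(b,l,.086)),p) for l,p in zip(loc,px)]),[.57,.07,-.2])
b=r.x; print(b,np.degrees(b[2]),r.fun.round(1)); json.dump(list(b),open('box.json','w'))
print('scene corners',[np.round(proj(g,W(b,l,.086)),1) for l in loc])
for n,p in dict(lip=(0,-.225,.0925),seam=(0,-.0,.0795),mouth=(0,-.1125,.05),pre=(0,-.26,.095)).items(): print(n,B2W(p).round(4))
for u,v in((463,372),(583,403)): 
    w=ray(f,140+u/4,130+v/4,.03); d=w[:2]-b[:2]; print('barb box y',-np.sin(b[2])*d[0]+np.cos(b[2])*d[1])
im=g['img'][150:290,300:520,::-1]; cv2.imwrite('pics/sc.png',cv2.resize(im,None,fx=3.6,fy=3.6,interpolation=cv2.INTER_CUBIC))
E
```

```text
[ 0.57992591  0.06625589 -0.24454605] -14.011456283533173 [ 0.1 -0.2  0.4 -0.5 -0.3  0.4 -0.3  0.3]
scene corners [array([500.3, 266.7]), array([316.1, 209.9]), array([335.3, 164.5]), array([506.3, 212.7])]
lip [ 0.5254 -0.152   0.0925]
seam [0.5799 0.0663 0.0795]
mouth [ 0.5527 -0.0429  0.05  ]
pre [ 0.517 -0.186  0.095]
barb box y -0.07549790184040549
barb box y -0.1632561845041775
```

View pics/sc.png

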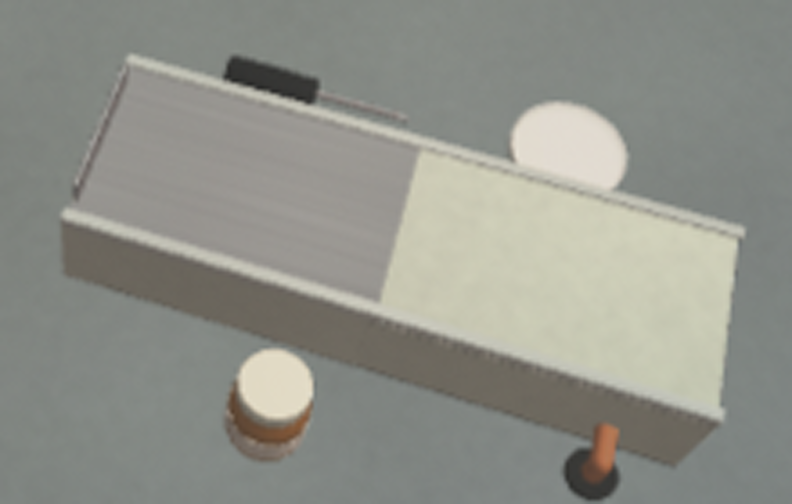

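The corners predicted by the fit match the scene view to within about 2 px (3 mm), so the box pose is good. Moving to a point ahead of the lip, with the fingers closed and tool x along the box's y.

Call:
apply_moves --claw '[0,0,0,0,0,0,0,0,0,0,0,0,0,0,0,0,0,0,0,0]' --xyz '[[0.0288,-0.0178,0],[0.0288,-0.0178,0],[0.0288,-0.0178,0],[0.0288,-0.0178,0],[0.0288,-0.0178,0],[0.0288,-0.0178,0],[0.0288,-0.0178,0],[0.0288,-0.0178,0],[0.0288,-0.0178,0],[0.0288,-0.0178,0],[0.0288,-0.0178,0],[0.0288,-0.0178,0],[0.0288,-0.0178,0],[0.0288,-0.0178,0],[0,0,0],[0,0,0],[0,0,0],[0,0,0],[0,0,0],[0,0,0]]' --twist '[[0,0,0],[0,0,0],[0,0,0],[0,0,0],[0,0,0],[0,0,0],[0,0,0],[0,0,0],[0,0,0],[0,0,0],[0,0,0],[0,0,0],[0,0,0],[0,0,0],[0,0,-0.15],[0,0,-0.15],[0,0,-0.15],[0,0,-0.15],[0,0,-0.15],[0,0,-0.15]]' --force 20

```text
clock: 3.4
position: [0.5184, -0.1872, 0.1971]
tool_rot: [3.142, 0.0, 1.31]
force: [0.2, -0.5, -0.2]
grip_width: -0.0001
finger_force: 0.0
```

Run:
```python
from h import *
f=save('wrist','w0.png')
for q in('cover_lip','cover','forceps'): print(q,[(round(d['score'],2),np.round(d['position'],3).tolist()) for d in bot.find_in('wrist',q)[:2]])
for p in((-.055,-.225,.1015),(.055,-.225,.1015),(0,-.225,.0795),(-.075,-.225,.086),(.075,-.225,.086)): print(p,np.round(proj(f,B2W(p))))
```

```text
cover_lip [(0.74, [0.539, -0.097, 0.078])]
cover [(0.87, [0.545, -0.1, 0.077])]
forceps [(0.97, [0.501, -0.258, 0.002]), (0.44, [0.537, -0.098, 0.078])]
(-0.055, -0.225, 0.1015) [253. 141.]
(0.055, -0.225, 0.1015) [390. 139.]
(0, -0.225, 0.0795) [322. 135.]
(-0.075, -0.225, 0.086) [233. 138.]
(0.075, -0.225, 0.086) [410. 135.]
```

View pics/w0.png

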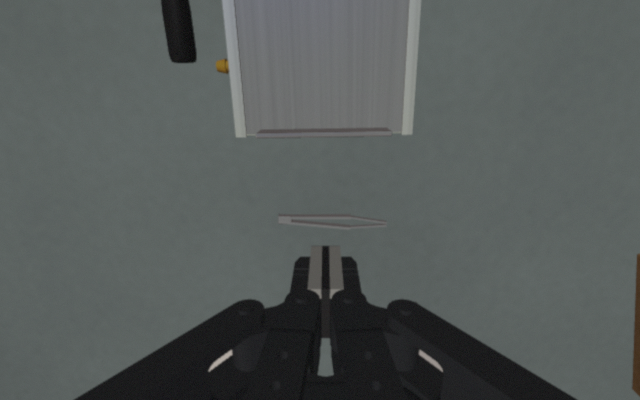

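The wrist view shows the lip at (257–391, 131) and the box corners at (238,136) and (412,134). My pose predicts those corners to within 2–3 mm. The forceps lie well below the tool at (330,221). Lowering to lip height and easing forward.

Call:
apply_moves --claw '[0,0,0,0,0,0,0,0,0,0,0,0]' --xyz '[[0,0,0.02],[0,0,0.02],[0,0,0.03],[0,0,0.03],[0,0,0.009],[0.005,0,0],[0.005,0,0],[0.005,0,0],[0.005,0,0],[0.005,0,0],[0.005,0,0],[0.005,0,0]]' --twist '[[0,0,-0.016],[0,0,0],[0,0,0],[0,0,0],[0,0,0],[0,0,0],[0,0,0],[0,0,0],[0,0,0],[0,0,0],[0,0,0],[0,0,0]]'

```text
clock: 4.8
position: [0.5273, -0.1528, 0.0881]
tool_rot: [3.141, 0.0, 1.32]
force: [-0.0, -0.0, -0.6]
grip_width: -0.0003
finger_force: 0.0
```

Call:
apply_moves --claw '[0,0,0,0]' --xyz '[[0.005,0,0],[0.005,0,0],[0.005,0,0],[0.005,0,0]]' --twist '[[0,0,0],[0,0,0],[0,0,0],[0,0,0]]'

```text
clock: 5.2
position: [0.5322, -0.1335, 0.088]
tool_rot: [-3.141, -0.0, 1.32]
force: [-0.1, 0.0, 0.9]
grip_width: 0.0002
finger_force: 0.0
```

Run:
```python
from h import *
s=bot.observe();print(s['position'].round(4) if hasattr(s['position'],'round') else s['position'],s['force'])
b=json.load(open('box.json'))
for c in('scene','top'):
    f=save(c,c+'1.png'); 
f=save('wrist','w1.png')
print(np.round(proj(f,s['position'])))
```

```text
[ 0.5322 -0.1335  0.088 ] [-0.06950455  0.04172222  0.86844123]
[324. 232.]
```

View pics/w1.png

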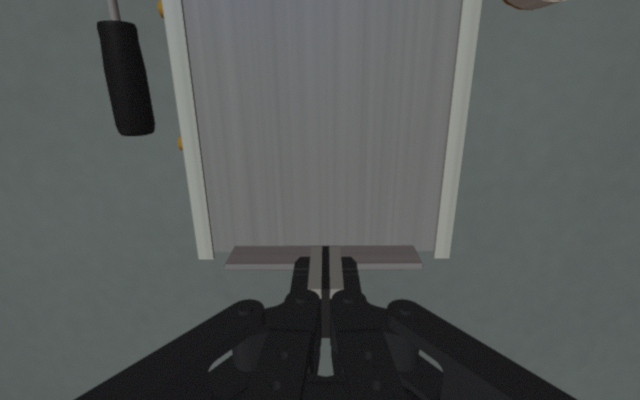

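Run:
```python
from h import *
f=bot.grab_frame('wrist'); s=bot.observe()
from scipy.spatial.transform import Rotation as R
Rt=R.from_euler('xyz',s['tool_rot']).as_matrix(); T=np.array(s['position'])
V=f['view']; o=-V[:3,:3].T@V[:3,3]
print('cam in tool',(Rt.T@(o-T)).round(3),'look',(Rt.T@(-V[2,:3])).round(3),'up',(Rt.T@V[1,:3]).round(3),f['vfov'])
for p in((0,0,0),(0.011,0,0),(-.011,0,0),(0.011,0,-.013),(0,0,-.013),(0,0,-.019)): print(p,np.round(proj(f,T+Rt@np.array(p)),1))
for p in((-.055,-.225,.1015),(.055,-.225,.1015),(-.055,-.221,.0795),(.055,-.221,.0795),(-.075,-.225,.086),(.075,-.225,.086)): print(p,np.round(proj(f,B2W(p))))
im=cv2.imread('pics/top1.png')[150:260,240:370]; a=cv2.resize(im,(780,660),interpolation=cv2.INTER_CUBIC)[:590]
cv2.imwrite('pics/t1c.png',a)
im=cv2.imread('pics/scene1.png')[110:230,270:430]; cv2.imwrite('pics/s1c.png',cv2.resize(im,None,fx=4.8,fy=4.8,interpolation=cv2.INTER_CUBIC))
```

```text
cam in tool [ 0.083  0.001 -0.176] look [-0.324  0.001  0.946] up [ 0.946 -0.     0.324] 61.24438414211417
(0, 0, 0) [323.8 231.6]
(0.011, 0, 0) [323.8 213.8]
(-0.011, 0, 0) [323.8 248.8]
(0.011, 0, -0.013) [323.7 223.2]
(0, 0, -0.013) [323.7 242. ]
(0, 0, -0.019) [323.7 247.3]
(-0.055, -0.225, 0.1015) [221. 274.]
(0.055, -0.225, 0.1015) [420. 273.]
(-0.055, -0.221, 0.0795) [231. 249.]
(0.055, -0.221, 0.0795) [411. 248.]
(-0.075, -0.225, 0.086) [195. 260.]
(0.075, -0.225, 0.086) [446. 259.]
```

View pics/s1c.png

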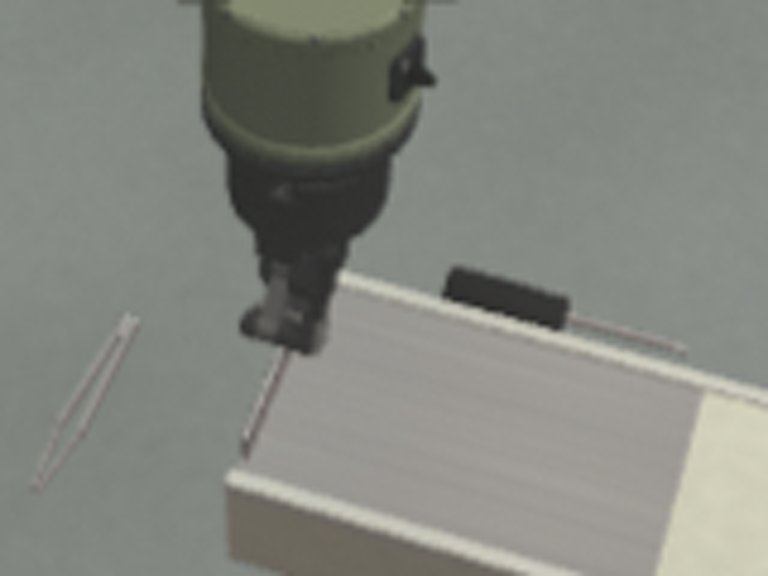

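The scene crop shows the fingers above the lip at about (290,345), with the cover unmoved. So the visible finger ends sit higher than the TCP reading of 0.088. I'll find out how far back they are from both views.

Run:
```python
from h import *
from scipy.spatial.transform import Rotation as R
f=bot.grab_frame('wrist'); g=bot.grab_frame('scene');t=bot.grab_frame('top'); s=bot.observe()
Rt=R.from_euler('xyz',s['tool_rot']).as_matrix(); T=np.array(s['position'])
for z in(0,-.015,-.03,-.045):
  for x in(-.011,0,.011): 
    P=[T+Rt@np.array((x,y,z)) for y in(-.009,.009)]
    print(z,x,'wrist',np.round(proj(f,P[0])),'scene crop',*[np.round((np.array(proj(g,p))-[270,110])*4.8) for p in P])
im=f['img'][230:330,240:400,::-1]; cv2.imwrite('pics/w1c.png',cv2.resize(im,None,fx=5,fy=5,interpolation=cv2.INTER_CUBIC))
```

```text
0 -0.011 wrist [308. 249.] scene crop [287. 358.] [276. 384.]
0 0 wrist [308. 232.] scene crop [306. 364.] [295. 390.]
0 0.011 wrist [308. 214.] scene crop [326. 370.] [315. 396.]
-0.015 -0.011 wrist [307. 262.] scene crop [287. 343.] [276. 369.]
-0.015 0 wrist [307. 244.] scene crop [307. 349.] [296. 375.]
-0.015 0.011 wrist [306. 225.] scene crop [326. 354.] [315. 381.]
-0.03 -0.011 wrist [306. 277.] scene crop [288. 327.] [276. 354.]
-0.03 0 wrist [305. 258.] scene crop [307. 333.] [296. 359.]
-0.03 0.011 wrist [305. 238.] scene crop [327. 339.] [316. 365.]
-0.045 -0.011 wrist [304. 296.] scene crop [288. 311.] [276. 337.]
-0.045 0 wrist [303. 275.] scene crop [308. 316.] [296. 343.]
-0.045 0.011 wrist [303. 253.] scene crop [328. 322.] [317. 349.]
```

View pics/w1c.png

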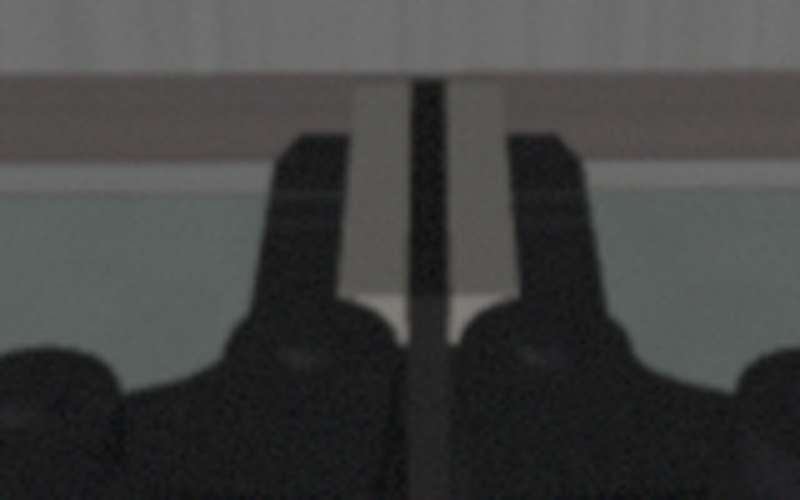

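Wrist (tip at v≈246) and scene (tip corner at about (322,352)) both put the closed finger ends about 38 mm behind the TCP reading. That explains why they passed over the lip without touching it. Backing off, going lower and approaching again slowly.

Call:
apply_moves --claw '[0,0,0,0,0,0,0,0,0]' --xyz '[[-0.02,0,0],[-0.025,0,0],[0,0,0.012],[0,0,0.013],[0,0,0.012],[0.004,0,0],[0.004,0,0],[0.002,0,0],[0,0,0]]' --twist '[[0,0,0],[0,0,0],[0,0,0],[0,0,0],[0,0,0],[0,0,0],[0,0,0],[0,0,0],[0,0,0]]'

```text
clock: 6.45
position: [0.5239, -0.1672, 0.0515]
tool_rot: [3.141, -0.0, 1.321]
force: [-0.9, -0.4, 0.9]
grip_width: -0.0002
finger_force: 0.0
```

Run:
```python
from h import *
from scipy.spatial.transform import Rotation as R
s=bot.observe(); T=np.array(s['position']); b=json.load(open('box.json')); c,n=np.cos(b[2]),np.sin(b[2])
d=T[:2]-b[:2]; print('box',c*d[0]+n*d[1],-n*d[0]+c*d[1],T[2],s['force'])
save('scene','s2.png'); f=save('wrist','w2.png')
a=cv2.imread('pics/w2.png')[210:310,260:390]; e=cv2.imread('pics/s2.png')[130:210,280:380]
a=cv2.resize(a,(400,308),interpolation=cv2.INTER_CUBIC); e=cv2.resize(e,(385,308),interpolation=cv2.INTER_CUBIC)
cv2.imwrite('pics/m2.png',cv2.convertScaleAbs(np.hstack([a,e]),alpha=1.3))
```

```text
box 0.002143073516342568 -0.24003155747169413 0.05146544425844837 [-0.89706895 -0.36009121  0.87293813]
```

View pics/m2.png

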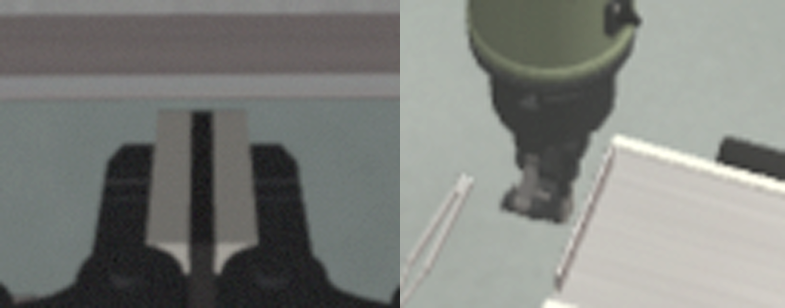

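The wrist crop shows the finger end just short of the lip, and the scene crop shows a gap of a few mm, with the finger tip at about lip height. Easing forward to contact.

Call:
apply_moves --claw '[0,0,0,0,0,0]' --xyz '[[0.003,0,0],[0.003,0,0],[0.003,0,0],[0.003,0,0],[0.003,0,0],[0.003,0,0]]' --twist '[[0,0,0],[0,0,0],[0,0,0],[0,0,0],[0,0,0],[0,0,0]]'

```text
clock: 7.15
position: [0.5279, -0.1503, 0.051]
tool_rot: [-3.142, 0.0, 1.32]
force: [-0.4, -2.6, 2.7]
grip_width: -0.0005
finger_force: 1.6
```

Contact at about 3 N, as expected. Pushing on.

Call:
apply_moves --claw '[0,0,0,0,0,0,0]' --xyz '[[0.005,0,0],[0.007,0,0],[0.008,0,0],[0.008,0,0],[0.008,0,0],[0.008,0,0],[0.006,0,0]]' --twist '[[0,0,0],[0,0,0],[0,0,0],[0,0,0],[0,0,0],[0,0,0],[0,0,0]]'

```text
clock: 7.85
position: [0.5403, -0.1009, 0.0509]
tool_rot: [-3.141, -0.0, 1.32]
force: [-1.8, -2.6, 1.5]
grip_width: -0.0001
finger_force: 1.7
```

```bash
cat > st.py <<'E'
from h import *
s=bot.observe(); T=np.array(s['position']); b=json.load(open('box.json')); c,n=np.cos(b[2]),np.sin(b[2])
def w2b(w): d=np.array(w)[:2]-b[:2]; return np.round([c*d[0]+n*d[1],-n*d[0]+c*d[1],w[2]],4)
print('tcp box',w2b(T),'F',np.round(s['force'],1))
# brightness profile along box y (x=0.045 line, z=.0795) in scene: cover grey vs housing light
g=bot.grab_frame('scene'); im=cv2.cvtColor(g['img'],cv2.COLOR_RGB2GRAY)
ys=np.arange(-.225,.24,.005)
for x in (.045,): print([(int(round(y*1000)),int(im[tuple(np.round(proj(g,B2W((x,y,.0795)))[::-1]).astype(int))])) for y in ys])
for q in('cover','cover_lip','tagged_stem','valve_tagged','plain_handle_end','tagged_handle_end'):
  for cam in ('scene','top'): 
    bot.grab_frame(cam); print(q,cam,[(round(d['score'],2),w2b(d['position']).tolist()) for d in bot.find_in(cam,q)[:2]])
E
python3 st.py
```

```text
tcp box [ 0.0021 -0.1718  0.0509] F [-1.8 -2.6  1.5]
[(-225, 146), (-220, 180), (-215, 139), (-210, 139), (-205, 136), (-200, 134), (-195, 134), (-190, 136), (-185, 134), (-180, 136), (-175, 138), (-170, 111), (-165, 134), (-160, 92), (-155, 149), (-150, 151), (-145, 151), (-140, 151), (-135, 151), (-130, 151), (-125, 151), (-120, 151), (-115, 151), (-110, 150), (-105, 151), (-100, 150), (-95, 151), (-90, 151), (-85, 151), (-80, 152), (-75, 151), (-70, 152), (-65, 153), (-60, 152), (-55, 153), (-50, 154), (-45, 153), (-40, 154), (-35, 155), (-30, 154), (-25, 155), (-20, 154), (-15, 155), (-10, 156), (-5, 154), (0, 155), (5, 155), (10, 156), (15, 156), (20, 154), (25, 155), (30, 154), (35, 155), (40, 154), (45, 154), (50, 154), (55, 154), (60, 171), (65, 202), (70, 204), (75, 205), (80, 202), (85, 202), (90, 203), (95, 206), (100, 206), (105, 204), (110, 201), (115, 200), (120, 203), (125, 203), (130, 203), (135, 203), (140, 204), (145, 202), (150, 201), (155, 203), (160, 202), (165, 203), (170, 204), (175, 204), (180, 203), (185, 203), (190, 203), (195, 203), (200, 202), (205, 199), (210, 200), (215, 200), (220, 200), (225, 134), (230, 135), (235, 134)]
cover scene [(0.95, [0.0012, -0.0459, 0.0832])]
cover top [(0.67, [-0.0081, -0.0, 0.0818])]
cover_lip scene [(0.76, [0.0012, -0.0481, 0.0775])]
cover_lip top [(0.82, [-0.0011, -0.0049, 0.0804])]
tagged_stem scene []
tagged_stem top []
valve_tagged scene [(0.47, [0.021, -0.1673, 0.0629])]
valve_tagged top [(0.45, [-0.1298, -0.5351, 0.0128])]
plain_handle_end scene [(0.16, [0.0226, -0.1653, 0.0644])]
plain_handle_end top []
tagged_handle_end scene [(0.41, [0.0151, -0.173, 0.0596])]
tagged_handle_end top [(0.61, [-0.0069, 0.089, 0.0756])]
```

The cover is moving and stands about 62 mm open. About 142 mm remain, which leaves roughly 10 mm before the stop.

Call:
apply_moves --claw '[0,0,0,0,0,0,0,0,0,0,0,0,0,0,0,0]' --xyz '[[0.006,0,0],[0.01,0,0],[0.01,0,0],[0.01,0,0],[0.01,0,0],[0.01,0,0],[0.01,0,0],[0.01,0,0],[0.01,0,0],[0.01,0,0],[0.01,0,0],[0.01,0,0],[0.01,0,0],[0.008,0,0],[0.004,0,0],[0.003,0,0]]' --twist '[[0,0,0],[0,0,0],[0,0,0],[0,0,0],[0,0,0],[0,0,0],[0,0,0],[0,0,0],[0,0,0],[0,0,0],[0,0,0],[0,0,0],[0,0,0],[0,0,0],[0,0,0],[0,0,0]]'

```text
clock: 10.7
position: [0.5754, 0.0351, 0.051]
tool_rot: [3.142, -0.0, 1.32]
force: [-2.8, -2.0, 0.5]
grip_width: -0.0005
finger_force: 1.6
```

```bash
python3 st.py
```

```text
tcp box [ 0.0032 -0.0314  0.051 ] F [-2.8 -2.   0.5]
[(-225, 150), (-220, 185), (-215, 143), (-210, 142), (-205, 140), (-200, 139), (-195, 137), (-190, 139), (-185, 139), (-180, 140), (-175, 141), (-170, 114), (-165, 143), (-160, 114), (-155, 135), (-150, 148), (-145, 128), (-140, 141), (-135, 141), (-130, 140), (-125, 140), (-120, 140), (-115, 139), (-110, 140), (-105, 140), (-100, 139), (-95, 138), (-90, 117), (-85, 124), (-80, 84), (-75, 129), (-70, 149), (-65, 133), (-60, 137), (-55, 138), (-50, 136), (-45, 137), (-40, 136), (-35, 135), (-30, 138), (-25, 135), (-20, 118), (-15, 146), (-10, 155), (-5, 155), (0, 155), (5, 156), (10, 155), (15, 155), (20, 155), (25, 155), (30, 155), (35, 155), (40, 155), (45, 156), (50, 154), (55, 155), (60, 156), (65, 156), (70, 156), (75, 157), (80, 157), (85, 157), (90, 157), (95, 158), (100, 158), (105, 158), (110, 157), (115, 159), (120, 159), (125, 158), (130, 159), (135, 159), (140, 158), (145, 160), (150, 159), (155, 159), (160, 159), (165, 159), (170, 158), (175, 159), (180, 157), (185, 158), (190, 158), (195, 157), (200, 172), (205, 204), 
[... 153 characters left out ...]
cover top [(0.67, [-0.0098, -0.1611, 0.039]), (0.63, [-0.0174, 0.1665, 0.0814])]
cover_lip scene [(0.73, [-0.0001, 0.0923, 0.0779]), (0.44, [0.1511, -0.0485, 0.0706])]
cover_lip top [(0.83, [-0.0141, 0.1597, 0.0816])]
tagged_stem scene [(0.7, [0.0153, -0.1626, 0.0657])]
tagged_stem top [(0.72, [-0.0131, -0.1617, 0.0401])]
valve_tagged scene [(0.79, [0.0151, -0.1563, 0.068])]
valve_tagged top [(0.64, [-0.0091, -0.1634, 0.0372])]
plain_handle_end scene [(0.31, [0.0042, -0.1618, 0.0592])]
plain_handle_end top [(0.66, [-0.0058, -0.0775, 0.0638]), (0.44, [0.0194, -0.669, 0.0469])]
tagged_handle_end scene [(0.76, [0.0076, -0.1632, 0.0582])]
tagged_handle_end top [(0.53, [0.0083, -0.1595, 0.0686])]
```

The cover stands at about 0.2015 m, past the 0.185 needed and short of the stop. Backing off the lip, lifting and moving over the bay to look. The networks place the tagged valve near box (0.015, −0.162), the one nearer the −y end.

Call:
apply_moves --claw '[0,0,0,0,0,0,0,0]' --xyz '[[-0.01,0,0],[-0.02,0,0],[0,0,-0.04],[0,0,-0.04],[-0.04,0,0],[-0.04,0,0],[-0.04,0,0],[0,0,0]]' --twist '[[0,0,0],[0,0,0],[0,0,0],[0,0,0],[0,0,0],[0,0,0],[0,0,0],[0,0,0]]'

```text
clock: 12.75
position: [0.536, -0.1171, 0.1309]
tool_rot: [-3.141, 0.003, 1.313]
force: [-0.5, 1.0, 0.3]
grip_width: 0.0002
finger_force: 0.0
```

Run:
```python
from h import *
b=json.load(open('box.json')); c,n=np.cos(b[2]),np.sin(b[2])
def w2b(w): d=np.array(w)[:2]-b[:2]; return np.round([c*d[0]+n*d[1],-n*d[0]+c*d[1],w[2]],4)
s=bot.observe(); print(w2b(s['position']),np.round(s['qpos'],2))
f=save('wrist','w3.png')
for q in('tagged_stem','tagged_handle_end','plain_handle_end','cover_lip'): print(q,[(round(d['score'],2),w2b(d['position']).tolist()) for d in bot.find_in('wrist',q)[:3]])
for p in((.018,-.162,.065),(-.034,-.162,.057),(-.034,-.169,.064),(-.034,-.155,.064),(-.034,-.077,.057),(-.071,-.221,.075),(.071,-.221,.075)): print(p,np.round(proj(f,B2W(p)),1))
```

```text
[ 0.0018 -0.1886  0.1309] [ 0.34  0.5  -0.32  1.85  0.21  0.82 -0.35]
tagged_stem [(0.89, [0.0049, -0.1578, 0.066])]
tagged_handle_end [(0.64, [0.0049, -0.159, 0.0652])]
plain_handle_end [(0.87, [-0.005, -0.081, 0.0599])]
cover_lip []
(0.018, -0.162, 0.065) [345.8 158.9]
(-0.034, -0.162, 0.057) [276.2 157.4]
(-0.034, -0.169, 0.064) [275.5 168.8]
(-0.034, -0.155, 0.064) [274.3 150.1]
(-0.034, -0.077, 0.057) [268.5  33.3]
(-0.071, -0.221, 0.075) [229.1 239.3]
(0.071, -0.221, 0.075) [415.8 237. ]
```

View pics/w3.png

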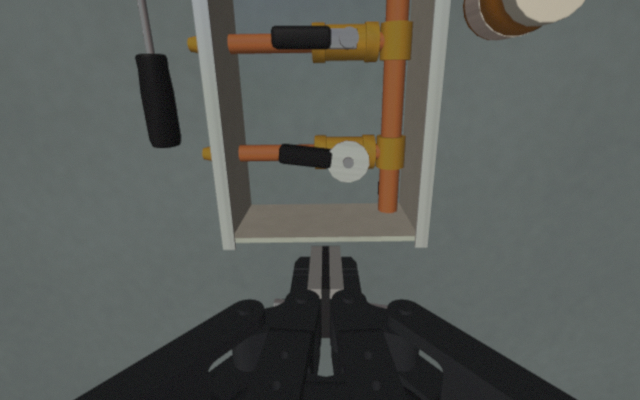

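The wrist view shows the tag at (348,162), predicted (346,159), with its handle end at (281,153). The plain valve is at (345,38), already uncovered. That puts the stem at about box (0.019, −0.164), with the handle starting at about 0.1 rad. Lowering the finger into the bay on the −y side of the handle.

Call:
apply_moves --claw '[0,0,0,0,0,0,0]' --xyz '[[-0.007,-0.021,0],[0,0,0.03],[0,0,0.03],[0,0,0.025],[0,0,0.02],[0,0,0.011],[0,0,0]]' --twist '[[0,0,-0.013],[0,0,0],[0,0,0],[0,0,0],[0,0,0],[0,0,0],[0,0,0]]'

```text
clock: 13.7
position: [0.5155, -0.1113, 0.014]
tool_rot: [-3.14, -0.0, 1.334]
force: [-0.4, -0.3, -0.3]
grip_width: 0.0
finger_force: 0.0
```

```bash
cat > st2.py <<'E'
from h import *
b=json.load(open('box.json')); c,n=np.cos(b[2]),np.sin(b[2])
def w2b(w): d=np.array(w)[:2]-b[:2]; return np.round([c*d[0]+n*d[1],-n*d[0]+c*d[1],w[2]],4)
s=bot.observe(); print('tcp box',w2b(s['position']),'yaw rel',s['tool_rot'][2]-b[2],'F box',np.round([c*s['force'][0]+n*s['force'][1],-n*s['force'][0]+c*s['force'][1],s['force'][2]],1),'q7',s['qpos'][6])
for cam in('wrist','scene','top'):
  bot.grab_frame(cam)
  for q in('tagged_stem','tagged_handle_end','plain_handle_end'): print(cam,q,[(round(d['score'],2),w2b(d['position']).tolist()) for d in bot.find_in(cam,q)[:2]])
E
python3 st2.py
```

```text
tcp box [-0.0196 -0.1879  0.014 ] yaw rel 1.5786258682603913 F box [-0.3 -0.4 -0.3] q7 -0.4189977908872657
wrist tagged_stem [(0.69, [0.0053, -0.1563, 0.0641])]
wrist tagged_handle_end [(0.84, [0.0048, -0.158, 0.059])]
wrist plain_handle_end [(0.69, [-0.0021, -0.084, 0.0604])]
scene tagged_stem [(0.59, [0.0141, -0.1642, 0.0642]), (0.39, [-0.156, 0.1117, 0.0145])]
scene tagged_handle_end [(0.54, [0.007, -0.1619, 0.0588]), (0.39, [-0.1312, -0.1093, 0.0189])]
scene plain_handle_end [(0.27, [-0.1548, 0.1188, 0.013])]
top tagged_stem []
top tagged_handle_end []
top plain_handle_end []
```

Call:
apply_moves --claw '[0,0,0,0,0]' --xyz '[[0.003,0,0],[0.003,0,0],[0.003,0,0],[0.003,0,0],[0.003,0,0]]' --twist '[[0,0,0],[0,0,0],[0,0,0],[0,0,0],[0,0,0]]'

```text
clock: 14.8
position: [0.5192, -0.0983, 0.015]
tool_rot: [-3.141, 0.001, 1.332]
force: [-1.3, -6.5, 1.2]
grip_width: -0.0002
finger_force: 3.3
```

Contact at 6.5 N, so the handle is turning. Continuing on an arc about the stem, turning the tool with the handle.

Call:
apply_moves --claw '[0,0,0,0,0,0,0]' --xyz '[[0.0031,-0.0007,0],[0.0031,-0.0007,0],[0.0031,-0.0007,0],[0.0031,-0.0007,0],[0.0031,-0.0007,0],[0.0031,-0.0007,0],[0.0031,-0.0007,0]]' --twist '[[0,0,0.08],[0,0,0.08],[0,0,0.08],[0,0,0.08],[0,0,0.08],[0,0,0.08],[0,0,0.08]]'

```text
clock: 15.5
position: [0.5245, -0.0771, 0.0149]
tool_rot: [-3.142, 0.001, 0.769]
force: [-2.9, -7.2, 2.6]
grip_width: 0.0002
finger_force: 3.0
```

```bash
python3 st2.py
python3 - <<'E'
from h import *
save('wrist','w4.png')
E
```

```text
tcp box [-0.0191 -0.1525  0.0149] yaw rel 1.0131888050944662 F box [-1.  -7.7  2.6] q7 -0.894585581224689
wrist tagged_stem [(0.61, [0.016, -0.1526, 0.0633])]
wrist tagged_handle_end [(0.78, [0.0058, -0.1543, 0.0623])]
wrist plain_handle_end [(0.68, [-0.0001, -0.079, 0.0645])]
scene tagged_stem [(0.52, [0.0134, -0.1608, 0.0647])]
scene tagged_handle_end [(0.51, [0.0077, -0.1585, 0.0596]), (0.51, [0.0159, -0.6572, 0.0599])]
scene plain_handle_end [(0.67, [-0.0003, -0.0791, 0.0616]), (0.4, [0.1516, -0.0483, 0.0718])]
top tagged_stem [(0.58, [-0.0018, -0.335, 0.0066])]
top tagged_handle_end []
top plain_handle_end []
```

Call:
apply_moves --claw '[0,0,0,0,0,0,0]' --xyz '[[0.0031,-0.0007,0],[0.0031,-0.0007,0],[0.0031,-0.0007,0],[0.0031,-0.0007,0],[0.0031,-0.0007,0],[0.0031,-0.0007,0],[0.0031,-0.0007,0]]' --twist '[[0,0,0.08],[0,0,0.08],[0,0,0.08],[0,0,0.08],[0,0,0.08],[0,0,0.08],[0,0,0.08]]'

```text
clock: 16.85
position: [0.5403, -0.0613, 0.0148]
tool_rot: [-3.141, 0.001, 0.209]
force: [-6.4, -3.7, 2.0]
grip_width: -0.0001
finger_force: 2.9
```

```bash
python3 st2.py|head -4
```

```text
tcp box [-0.0075 -0.1334  0.0148] yaw rel 0.45388115180160005 F box [-5.4 -5.1  2. ] q7 -1.3185170191765967
wrist tagged_stem [(0.65, [0.0226, -0.1567, 0.0626])]
wrist tagged_handle_end [(0.59, [0.0181, -0.1524, 0.0606])]
wrist plain_handle_end [(0.9, [0.0024, -0.0805, 0.0636])]
```

Call:
apply_moves --claw '[0,0,0]' --xyz '[[0.0023,-0.0005,0],[0.0016,-0.0004,0],[0,0,0]]' --twist '[[0,0,0.06],[0,0,0.04],[0,0,0]]'

```text
clock: 17.75
position: [0.5445, -0.0595, 0.0149]
tool_rot: [-3.141, 0.001, 0.111]
force: [-4.6, -0.2, -0.3]
grip_width: 0.0001
finger_force: 2.4
```

Call:
apply_moves --claw '[0,0]' --xyz '[[0.0016,-0.0003,0],[0,0,0]]' --twist '[[0,0,0.04],[0,0,0]]'

```text
clock: 17.95
position: [0.546, -0.059, 0.0149]
tool_rot: [-3.141, 0.001, 0.072]
force: [-5.3, 0.1, 0.3]
grip_width: -0.0001
finger_force: 2.6
```

Call:
apply_moves --claw '[0,0]' --xyz '[[0.0012,-0.0002,0],[0,0,0]]' --twist '[[0,0,0.03],[0,0,0]]'

```text
clock: 18.15
position: [0.5472, -0.0587, 0.0149]
tool_rot: [-3.141, 0.001, 0.042]
force: [-6.0, 0.3, 0.7]
grip_width: -0.0001
finger_force: 2.7
```

Call:
apply_moves --claw '[0,0]' --xyz '[[0.0012,-0.0002,0],[0,0,0]]' --twist '[[0,0,0.03],[0,0,0]]'

```text
clock: 18.35
position: [0.5484, -0.0584, 0.0149]
tool_rot: [-3.141, 0.001, 0.012]
force: [-5.4, 0.9, 0.8]
grip_width: -0.0002
finger_force: 2.7
```

Call:
apply_moves --claw '[0,0]' --xyz '[[0.0008,-0.0001,0],[0,0,0]]' --twist '[[0,0,0.02],[0,0,0]]'

```text
clock: 18.55
position: [0.5491, -0.0582, 0.0149]
tool_rot: [-3.141, 0.001, -0.008]
force: [-6.1, 1.2, 1.1]
grip_width: 0.0002
finger_force: 3.0
```

```bash
cat > ang.py <<'E'
from h import *
# rectify bay plane z=.064 in box frame at 1 px/mm from each camera and print the dark-grip blob angle round the tag
for cam in('wrist','scene'):
    f=bot.grab_frame(cam); X=np.arange(-45,75); Y=np.arange(-215,-85)
    m=np.array([[proj(f,B2W((x/1e3,y/1e3,.064))) for y in Y] for x in X],np.float32)
    r=cv2.remap(f['img'],m[...,0],m[...,1],cv2.INTER_LINEAR)
    cv2.imwrite(f'pics/rect_{cam}.png',r[:,:,::-1])
    hsv=cv2.cvtColor(r,cv2.COLOR_RGB2HSV); w=(hsv[...,1]<35)&(hsv[...,2]>175); d=hsv[...,2]<60
    for n,k in(('white',w),('dark',d)):
        N,_,st,ce=cv2.connectedComponentsWithStats(k.astype(np.uint8))
        for i in range(1,N):
            if st[i,4]>80:
                x=_==i; yy,xx=np.nonzero(x); rr=cv2.minAreaRect(np.c_[xx,yy].astype(np.float32))
                print(cam,n,'area',st[i,4],'box y,x',ce[i][0]-215,ce[i][1]-45,'rect',np.round(rr[1],0),round(rr[2],1))
E
python3 ang.py
```

```text
wrist dark area 5712 box y,x -147.74649859943978 -18.71376050420168 rect [ 76. 129.] 90.0
scene white area 615 box y,x -166.2959349593496 19.39837398373983 rect [30. 27.] 90.0
scene white area 974 box y,x -150.8459958932238 58.51950718685832 rect [  8. 129.] 90.0
scene dark area 3453 box y,x -138.07240081088906 -19.818997972777296 rect [ 75. 112.] 90.0
```

Call:
apply_moves --claw '[0,0]' --xyz '[[0.0012,-0.0002,0],[0,0,0]]' --twist '[[0,0,0.03],[0,0,0]]'

```text
clock: 18.85
position: [0.5494, -0.0579, 0.0147]
tool_rot: [-3.141, 0.003, -0.038]
force: [-10.3, 1.9, 4.0]
grip_width: 0.0002
finger_force: 5.4
```

Call:
apply_moves --claw '[0,0]' --xyz '[[0.001,0,0],[0,0,0]]' --twist '[[0,0,0.02],[0,0,0]]'

```text
clock: 19.05
position: [0.5497, -0.0577, 0.0147]
tool_rot: [-3.141, 0.004, -0.058]
force: [-14.5, 4.0, 6.6]
grip_width: 0.0004
finger_force: 7.6
```

Call:
apply_moves --claw '[0,0]' --xyz '[[0.001,0,0],[0,0,0]]' --twist '[[0,0,0.02],[0,0,0]]'

```text
clock: 19.25
position: [0.5499, -0.0576, 0.0146]
tool_rot: [-3.141, 0.005, -0.077]
force: [-19.1, 5.0, 10.4]
grip_width: -0.0003
finger_force: 10.0
```

The force rose to 19 N while the tip stood still, so the handle is at its stop. Backing off, lifting and checking.

Call:
apply_moves --claw '[0,0,0,0,0,0,0,0,0]' --xyz '[[-0.005,0,0],[-0.012,0,0],[0,0,0],[0,0,-0.03],[0,0,-0.04],[0,0,-0.04],[0,0,-0.04],[-0.03,0,0],[0,0,0]]' --twist '[[0,0,0],[0,0,0],[0,0,0],[0,0,0],[0,0,0],[0,0,0],[0,0,0],[0,0,0],[0,0,0]]'

```text
clock: 20.15
position: [0.5048, -0.0549, 0.1664]
tool_rot: [-3.141, -0.002, -0.077]
force: [0.3, -0.0, -1.0]
grip_width: -0.0001
finger_force: 0.0
```

```bash
python3 ang.py; python3 st.py | tail -13
python3 - <<'E'
from h import *
for c in('scene','top'):
    bot.grab_frame(c)
    for q in('dish','screwdriver','jar','forceps','beaker','tip_box'): print(c,q,[(round(d['score'],2),np.round(d['position'],3).tolist()) for d in bot.find_in(c,q)[:2]])
E
```

```text
wrist dark area 493 box y,x -132.64300202839758 20.097363083164296 rect [13. 37.] 90.0
scene white area 615 box y,x -166.2959349593496 19.39837398373983 rect [30. 27.] 90.0
scene white area 968 box y,x -150.76446280991735 58.50413223140495 rect [  8. 129.] 90.0
scene dark area 432 box y,x -132.58333333333331 22.65972222222223 rect [14. 35.] 90.0
[(-225, 149), (-220, 183), (-215, 141), (-210, 141), (-205, 138), (-200, 136), (-195, 136), (-190, 138), (-185, 136), (-180, 139), (-175, 139), (-170, 113), (-165, 140), (-160, 113), (-155, 126), (-150, 146), (-145, 125), (-140, 139), (-135, 139), (-130, 137), (-125, 138), (-120, 139), (-115, 138), (-110, 138), (-105, 138), (-100, 137), (-95, 136), (-90, 115), (-85, 122), (-80, 83), (-75, 128), (-70, 148), (-65, 132), (-60, 136), (-55, 135), (-50, 134), (-45, 136), (-40, 134), (-35, 134), (-30, 137), (-25, 135), (-20, 122), (-15, 135), (-10, 154), (-5, 153), (0, 153), (5, 154), (10, 153), (15, 153), (20, 153), (25, 152), (30, 153), (35, 153), (40, 153), (45, 153), (50, 153), (55, 154), (60, 153), (65, 154), (70, 154), (75, 155), (80, 155), (8
[... 949 characters left out ...]
 [(0.72, [0.0214, -0.1521, 0.0589])]
tagged_handle_end top [(0.59, [0.0203, -0.1688, 0.0648])]
scene dish [(0.67, [0.332, -0.423, 0.016]), (0.64, [0.458, 0.216, 0.016])]
scene screwdriver [(0.61, [0.331, -0.423, 0.017])]
scene jar [(0.58, [0.715, -0.018, 0.072])]
scene forceps []
scene beaker [(0.85, [0.438, -0.575, 0.058]), (0.74, [0.603, 0.091, 0.076])]
scene tip_box [(0.57, [0.577, -0.469, 0.058])]
top dish [(0.93, [0.464, 0.211, 0.017]), (0.93, [0.324, -0.422, 0.019])]
top screwdriver [(0.41, [0.465, 0.21, 0.015])]
top jar [(0.89, [0.697, -0.018, 0.072])]
top forceps [(0.58, [0.498, -0.259, 0.007])]
top beaker []
top tip_box [(0.66, [0.56, -0.466, 0.056]), (0.34, [0.539, -0.097, 0.032])]
```

```bash
python3 -c "
from workcell import bot
print(bot.job_done())"
```

```text
the job is handed in; nothing more can be done
None
```

Job handed in: I measured the cover about 0.20 m open and the tagged handle crosswise at its stop. The plain handle still read as open, and the dishes, jar, forceps and tip box had not moved; the final check did not clearly pick up the screwdriver, but nothing went near it.

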